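# Load a core and latch the tray

### The arm

A 7-joint arm with a two-finger parallel gripper is mounted at the origin on a cart in front of the work surface, level with it; the furniture and walls round the work are solid. World frame = base frame: x ahead of the robot, y to its left, z up, the work surface at z = 0. Lengths are in m, angles in rad, forces in N, time in s.
With the tool pointing down it reaches from about 0.4 to 0.85 m from the base axis. Payload 10.4 kg.
Tool frame: the origin (TCP) lies midway between the tips of the shut fingers; the grasp point (between the pads) lies 19 mm behind it; y points along the fingers, x is the direction in which the jaws open and shut, and the axes are right-handed (so a half turn about y gives the same grasp; the last joint's range is limited). The gripper opens to 87 mm and grips with 3 to 60 N. Pads are 19 mm wide; open, the fingers measure 117 mm over their backs; the gripper's body (75 mm by 190 mm) begins 51 mm behind the grasp point.
Start: joints at [-1.143, 0.332, -0.065, 1.46, 0.022, 1.35, -0.088], TCP at [0.272, 0.563, 0.223] pointing down, gripper open.
Joint ranges: [-2.6, 2.6], [-0.5, 2.12], [-1.47, 1.34], [0.16, 2.42], [-1.27, 4.41], [0.06, 2.06], [-2.6, 2.6]. Speed limits (rad/s): [2.22, 2.22, 2.79, 2.79, 3.14, 3.14, 3.14].

### API

Orientations are given as a unit quaternion [x, y, z, w].
In Python, from bench import * gives the robot as it stands.
- The arm moves only by the tool jog_arm, never from a script. Its argument "commands" is a list of rows, each an object with "translation": the shift along the world's x, y, z in mm, a list of three; "twist": the turn about the world's z in rad. A call has 1 to 20 rows; each row shifts and turns the commanded pose from where the row before left it; what a row does not reach is not made up. A row lasts 1/10 s, in which the tool goes at most 50 mm and 8.59 degrees, less where a joint would pass 70% of its speed; a pose out of reach is approached as far as the arm can. A call is refused whole if a number of a shift passes 50 or a number of a turn 0.15, either way. A call with a gripper value outside its range is refused whole. "grip" is the closure, from 0 (fully open) to 1 (shut), set as the call begins (left out, the last holds). The fingers move at their own pace and stop on an object; "grip_force" is the grip in N (left out, the last holds). Time passes only in rows, so rows that do not move let the fingers close. It gives the time, the measured TCP pose, the force and the opening at its end, in the units of the state.
- read_state(): the state, without advancing time (a new reading comes with each control period).
- camera(name): name is "scene" or "top"; returns a dict with "img" (400x640x3 uint8, red, green, blue), "fx", "fy", "cx", "cy" (pixels), "cam_to_world" (4x4, takes a point from camera to world coordinates). Camera axes: x right, y down, z forward; pixel columns grow to the right and rows downward; lengths in m; the calibration is good to about 2 mm. A picture is of the moment at which its call begins. There is no depth.
- close_job(): hands the job in, once; it reports no verdict.
The state is a dict: "time": time; "joint_positions": joint angles; "joint_vel": joint speeds; "joint_torque": joint torques, N m; "ee_pos": TCP position; "eef_rot": TCP orientation; "ft_force": force on the tool from outside, world axes, zero at the start; "torque": the same for the moment, N m; "width": finger opening in m.
Only numpy, scipy, OpenCV 4.12 (cv2) and the standard library are available. Lean on these libraries where they do the work, as an engineer would, in place of code of your own. Each camera call takes 0.05 s, during which the arm holds its last target.

### The job

Stand the short squat sand core (the one with the wide belly) upright in the sprung sliding tray while the tray is still out, and let go of it. Then push the tray by its upright steel front plate all the way back to its stop, draw back, and check that it stayed latched in with the core standing inside; if you press it again it springs out.

Things in the scene. Friction and masses are not known exactly. Their poses are not given: they have to be found in the camera images.
- core_centre (a point): Centre (25 mm above the foot) of the squat beige sand core to load: loose, 0.1 kg, 50 mm high, round about its upright z. Belly up to 48 mm across; from 28 mm above the foot to the top a plain neck 26 mm across: grasp that. The shortest of three cores standing beside the slide; the others (bottle shape, 70 mm high; straight rod, 78 mm) are not needed.
- tray_floor (a point): Centre of the upper face of the tray's floor, 15.5 mm above the table; moves with the tray. x = the way the tray is pushed in (level, away from the robot, turned by the slide's yaw), z up. The pocket is 88 (x) by 96 mm (y); side and rear plywood walls stand 14 mm above the floor, the steel push plate is the front wall.
- push_plate (a point): Middle of the front face of the tray's upright steel push plate, 45.5 mm above the table, 50 mm in front (-x) of tray_floor; same axes, push along +x. Plate 108 mm wide (y), 6 mm thick, top edge 18 mm above this point. Nothing stands in front of it; the slide's base plate below is 8 mm thick.
- tray (a joint): How far the tray is pushed in, m. 0 = out, as it starts, held by a spring: 4 N there, 6 N fully in, plus 25 N s/m damping. Push-push latch in the dark housing at the rear: push to 0.038 or more (hard stop 0.0415), let go, and it springs back to stay latched at about 0.028. Let go sooner, or push it again past 0.034, and it slides out to 0.
Not all that is in view belongs to the job. What is shaped like the part that bears core_centre but green or purple is not meant.

How it is judged:
By the outcome, as a careful person would: the job done as asked, in the order asked, and still so for the second after the job is handed in, with the robot touching nothing.
It also fails if it takes over 51 s, if anything falls off the work surface, if the arm or the gripper's body presses on something with over 40 N, if the wrist force passes 120 N, or if a joint passes its speed limit or range.

## Working session

There is one attempt and no reset: what is moved stays moved. The work goes in short steps, Python scripts to look and compute and a tool call to move; the robot and the scene stay as the last step left them, time stands still between calls to the robot, and variables do not carry over. Pictures are saved under pics/ and viewed, and the job is handed in when it is done.

Besides the shell and the picture viewer there is one more tool, called after ">>>" in YAML: its name, and indented under it one key for each argument. jog_arm: Moves the arm, as the interface text tells. Its arguments: {"type":"object","properties":{"commands":{"type":"array"},"grip":{"type":"number"},"grip_force":{"type":"number"}},"required":["commands"]}

```bash
ls; mkdir -p pics; cat > h.py <<'E'
from bench import *
import numpy as np, cv2
def snap(name,fn):
    c=camera(name); cv2.imwrite('pics/'+fn+'.png',c['img'][:,:,::-1]); 
    import pickle; pickle.dump(c,open('pics/'+fn+'.pkl','wb')); return c
E
python3 - <<'E'
from h import *
for n in('scene','top'):
    c=snap(n,n+'0'); print(n,c['fx'],c['fy'],c['cx'],c['cy'],np.round(c['cam_to_world'],3).tolist())
print(read_state())
E
```

```text
pics
scene 418.71675892514884 418.71675892514884 319.506083691927 201.92880102091678 [[0.744, -0.343, 0.574, 0.001], [-0.669, -0.373, 0.643, -0.7], [-0.007, -0.862, -0.507, 0.476], [0.0, 0.0, 0.0, 1.0]]
top 455.7425400248368 455.7425400248368 323.03584678459 184.9289217580374 [[0.027, -0.989, 0.143, 0.329], [-1.0, -0.027, -0.004, -0.165], [0.008, -0.143, -0.99, 1.002], [0.0, 0.0, 0.0, 1.0]]
{'time': 0.1, 'joint_positions': array([-1.1425983 ,  0.33280409, -0.06471204,  1.46088974,  0.02161662,
        1.34990738, -0.08850283]), 'joint_vel': array([ 1.08134729e-03, -1.68562525e-03, -9.00205119e-04, -2.61802459e-03,
        2.91164034e-04, -8.46866561e-05,  8.45014608e-04]), 'joint_torque': array([ 2.25382501e-03, -6.24543428e+01,  2.54965795e-02, -3.90720963e+01,
       -6.12814771e-02,  3.65863333e-02,  6.17943942e-05]), 'ee_pos': array([0.27214651, 0.56223269, 0.22182093]), 'eef_rot': array([ 0.59936205,  0.37523565, -0.37599314, -0.59882594]), 'ft_force': array([ 0.33235118, -0.1221971 ,  0.30163363]), 'torque': array([-0.01618725,  0.07853487, -0.0108269 ]), 'width': 0.08676984617764501}
```

View pics/scene0.png

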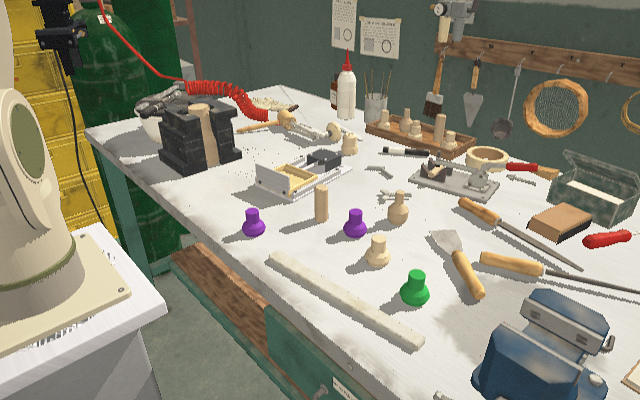

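View pics/top0.png

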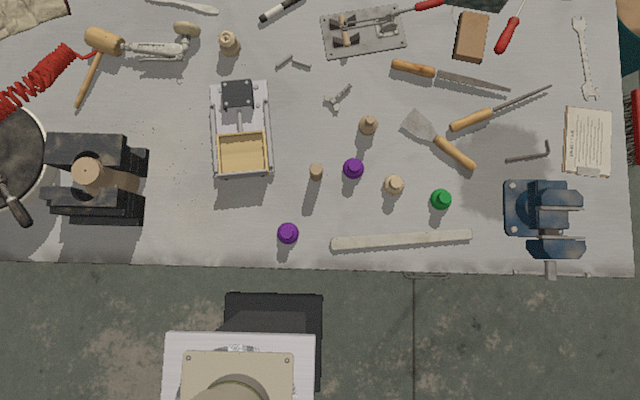

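```bash
python3 - <<'E'
import cv2,numpy as np
s=cv2.imread('pics/scene0.png');t=cv2.imread('pics/top0.png')
a=cv2.resize(s[170:310,240:440],(800,560),interpolation=cv2.INTER_CUBIC)
b=cv2.resize(t[70:250,190:460],(800,533),interpolation=cv2.INTER_CUBIC)
c=np.hstack([cv2.resize(s[120:170,300:480],(720,200),interpolation=cv2.INTER_CUBIC)])
cv2.imwrite('pics/cs.png',a);cv2.imwrite('pics/ct.png',b);cv2.imwrite('pics/cc.png',c)
E
```

```text
(no output)
```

View pics/cs.png

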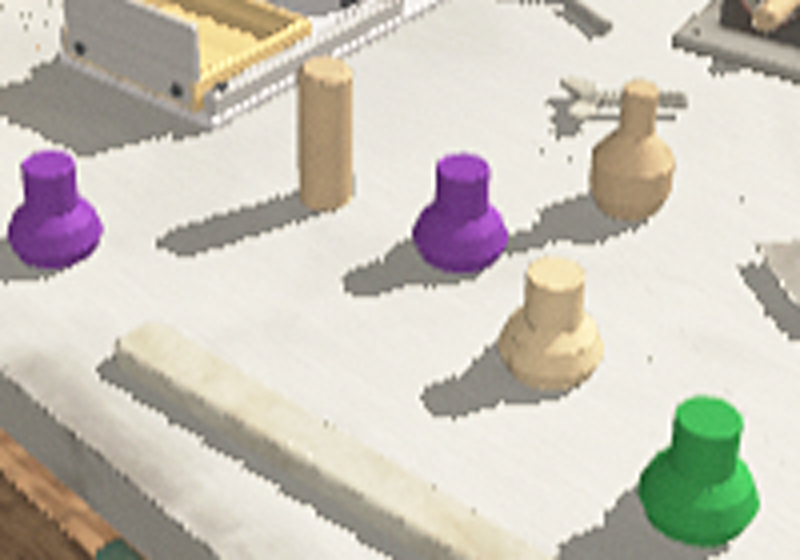

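View pics/ct.png

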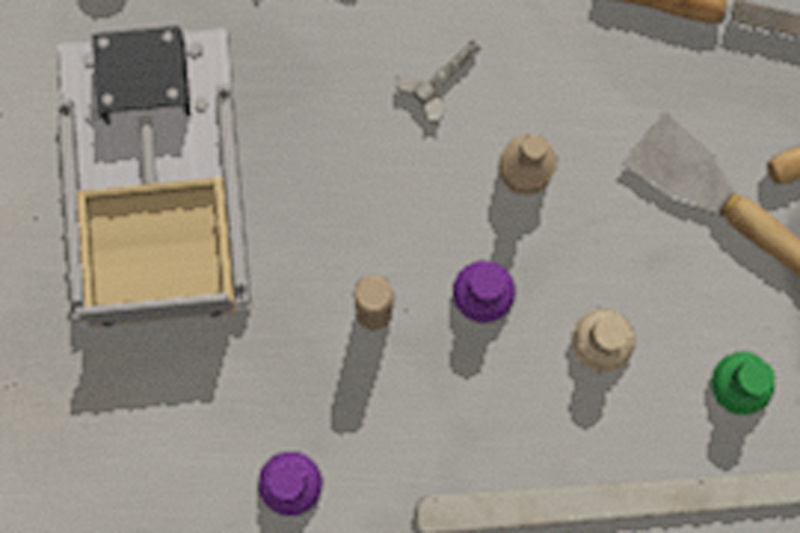

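View pics/cc.png

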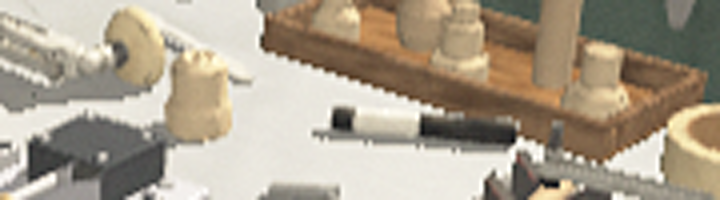

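```bash
python3 - <<'E'
import cv2,numpy as np
s=cv2.imread('pics/scene0.png');t=cv2.imread('pics/top0.png')
def z(im,x0,y0,x1,y1,k): return cv2.resize(im[y0:y1,x0:x1],None,fx=k,fy=k,interpolation=cv2.INTER_CUBIC)
def g(im,x0,y0,k,st=10):
    for x in range(0,im.shape[1],st*k): cv2.line(im,(x,0),(x,6),(0,0,255),1); cv2.putText(im,str(x0+x//k),(x,16),0,.35,(0,0,255))
    for y in range(0,im.shape[0],st*k): cv2.line(im,(0,y),(6,y),(0,0,255),1); cv2.putText(im,str(y0+y//k),(8,y+4),0,.35,(0,0,255))
    return im
cv2.imwrite('pics/d1.png',g(z(s,250,145,360,210,7),250,145,7))
cv2.imwrite('pics/d2.png',g(z(t,200,75,280,185,5),200,75,5))
a=g(z(s,355,225,400,275,8),355,225,8);b=g(z(t,375,165,420,215,8),375,165,8)
cv2.imwrite('pics/d3.png',np.hstack([a,b]))
E
```

```text
(no output)
```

View pics/d1.png

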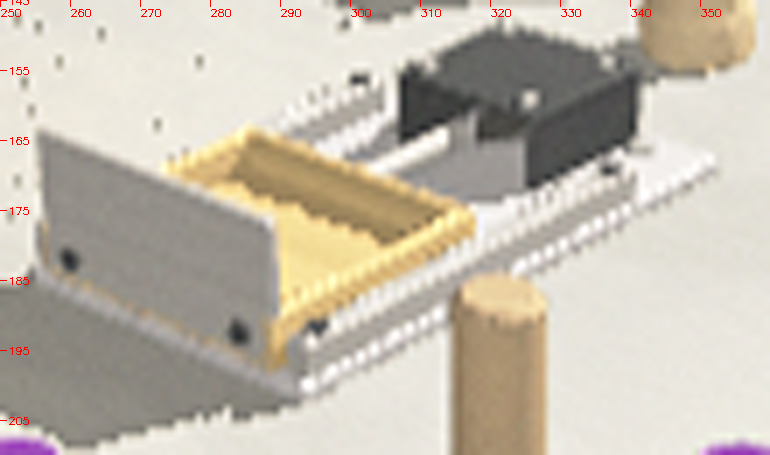

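View pics/d2.png

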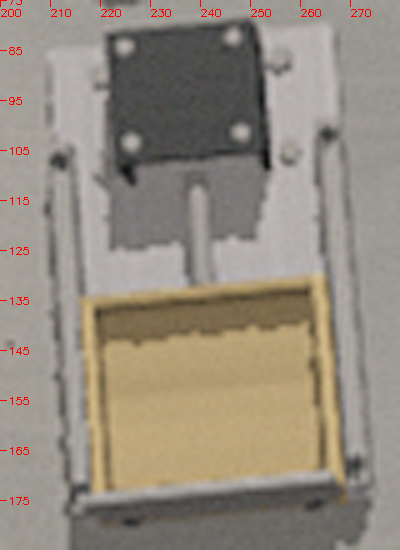

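View pics/d3.png

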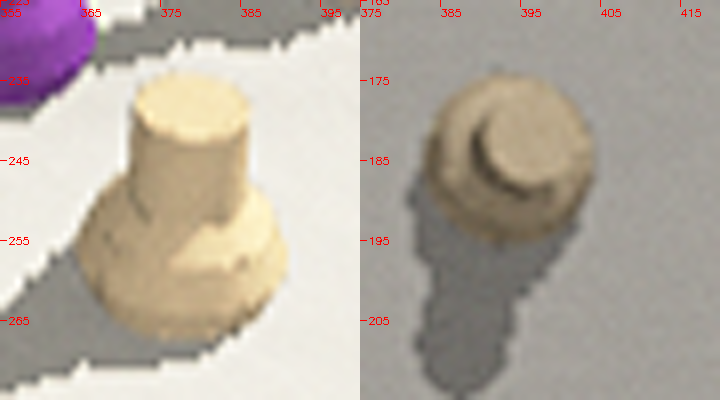

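```bash
cat >> h.py <<'E'
def ray(c,p):
    M=np.array(c['cam_to_world']);d=M[:3,:3]@np.array([(p[0]-c['cx'])/c['fx'],(p[1]-c['cy'])/c['fy'],1]);return M[:3,3],d/np.linalg.norm(d)
def tri(cs,ps):
    A=np.zeros((3,3));b=np.zeros(3)
    R=[ray(c,p) for c,p in zip(cs,ps)]
    for o,d in R: P=np.eye(3)-np.outer(d,d);A+=P;b+=P@o
    X=np.linalg.solve(A,b); return X,[np.linalg.norm((np.eye(3)-np.outer(d,d))@(X-o)) for o,d in R]
def onz(c,p,z):
    o,d=ray(c,p);return o+d*(z-o[2])/d[2]
def proj(c,X):
    M=np.linalg.inv(c['cam_to_world']);q=M[:3,:3]@X+M[:3,3];return q[:2]/q[2]*c['fx']+[c['cx'],c['cy']]
E
python3 - <<'E'
from h import *
import pickle
S=pickle.load(open('pics/scene0.pkl','rb'));T=pickle.load(open('pics/top0.pkl','rb'))
for n,a,b,z in [('core top',(378.4,237.9),(395.1,182.6),.05),('plateL',(255.2,163.1),(214.5,173.5),.0635),('plateR',(288.5,176.2),(267.1,169.5),.0635),('rearL',(285,163),(216,134.2),.0295),('rearR',(317.2,175),(264.8,130.7),.0295),('rod',(321,186.5),(315.5,165),.078)]:
    X,r=tri([S,T],[a,b]);print(n,X.round(4),np.round(r,4),onz(S,a,z).round(4),onz(T,b,z).round(4))
c=read_state();from scipy.spatial.transform import Rotation as R;print(R.from_quat(c['eef_rot']).as_matrix().round(3))
E
```

```text
core top [ 0.4759 -0.3216  0.0504] [0.0001 0.0001] [ 0.4765 -0.3213  0.05  ] [ 0.4759 -0.3216  0.05  ]
plateL [0.4813 0.059  0.0617] [0.0018 0.0018] [0.4776 0.0566 0.0635] [0.4825 0.0576 0.0635]
plateR [ 0.4926 -0.0509  0.0647] [0.0014 0.0014] [ 0.4927 -0.0484  0.0635] [ 0.494  -0.0516  0.0635]
rearL [0.574  0.0686 0.0291] [0.0015 0.0015] [0.5721 0.0686 0.0295] [0.5752 0.0677 0.0295]
rearR [ 0.5853 -0.0385  0.0311] [0.0005 0.0005] [ 0.587  -0.0359  0.0295] [ 0.5862 -0.0386  0.0295]
rod [ 0.501  -0.1503  0.0761] [0.0037 0.0037] [ 0.4951 -0.1514  0.078 ] [ 0.5037 -0.1526  0.078 ]
[[ 0.436 -0.001 -0.9  ]
 [ 0.9   -0.001  0.436]
 [-0.001 -1.    -0.   ]]
```

```bash
python3 - <<'E'
from h import *
import pickle
S=pickle.load(open('pics/scene0.pkl','rb'));T=pickle.load(open('pics/top0.pkl','rb'))
print(tri([S,T],[(199,108),(86,172)]))
for z in (.05,):
  for p in [(353.5,166.5),(288.3,232.5),(442,197.5)]: print(onz(T,p,z).round(3))
print(onz(T,(368,122),.07))
E
```

```text
(array([0.46647186, 0.2819907 , 0.14397268]), [np.float64(0.0012116639985338678), np.float64(0.0012116639985337984)])
[ 0.508 -0.233  0.05 ]
[ 0.365 -0.1    0.05 ]
[ 0.447 -0.421  0.05 ]
[ 0.6005566  -0.26056007  0.07      ]
```

>>> jog_arm:
  commands:
    - {"translation": [0, 0, 30], "twist": 0}
    - {"translation": [0, 0, 40], "twist": 0}
    - {"translation": [0, 0, 30], "twist": 0}
  grip: 0

```text
time: 0.4
ee_pos: [0.2723, 0.5625, 0.3244]
eef_rot: [-0.599, -0.376, 0.375, 0.599]
ft_force: [0.1, 0.6, 0.8]
width: 0.0872
```

Candidates, with scene pixels:
- Beige squat core at (378,250). This is the one I want: shortest of the three by the slide, and the crop shows a wide belly with a plain neck.
- Straight rod at (321,203) and bottle at (399,207).
- Purple lookalikes at (254,223) and (355,222), and a green one at (415,288).
- Knobbly core at (349,143) and cores in the wooden box near (450,140).

The chosen core's top triangulates to (0.476, -0.322, 0.050), which matches its stated 50 mm height.

>>> jog_arm:
  commands:
    - {"translation": [18, -36, 0], "twist": -0.1}
    - {"translation": [18, -36, 0], "twist": -0.1}
    - {"translation": [18, -36, 0], "twist": -0.1}
    - {"translation": [18, -36, 0], "twist": -0.1}
    - {"translation": [18, -36, 0], "twist": -0.1}
    - {"translation": [18, -36, 0], "twist": -0.1}
    - {"translation": [18, -36, 0], "twist": -0.1}
    - {"translation": [18, -36, 0], "twist": -0.1}
    - {"translation": [18, -36, 0], "twist": -0.1}
    - {"translation": [18, -36, 0], "twist": -0.1}
    - {"translation": [2, -37, 0], "twist": -0.1}
    - {"translation": [2, -37, 0], "twist": -0.1}
    - {"translation": [2, -37, 0], "twist": -0.1}
    - {"translation": [2, -37, 0], "twist": -0.1}
    - {"translation": [2, -37, 0], "twist": -0.1}
    - {"translation": [2, -37, 0], "twist": -0.1}
    - {"translation": [2, -37, 0], "twist": -0.1}
    - {"translation": [0, 0, 0], "twist": 0}

```text
time: 2.2
ee_pos: [0.4658, -0.0617, 0.3227]
eef_rot: [0.677, -0.206, 0.206, -0.676]
ft_force: [-0.3, 0.6, 0.9]
width: 0.0868
```

```bash
python3 - <<'E'
from h import *
from scipy.spatial.transform import Rotation as R
s=read_state();print(s['ee_pos'],s['joint_positions'].round(2));print(R.from_quat(s['eef_rot']).as_matrix().round(3))
E
```

```text
[ 0.46584806 -0.06173519  0.32268105] [-0.52 -0.09  0.53  1.71  0.05  1.51 -0.59]
[[ 0.83   0.     0.557]
 [-0.557 -0.001  0.83 ]
 [ 0.001 -1.    -0.   ]]
```

>>> jog_arm:
  commands:
    - {"translation": [1.1, -28.9, -20], "twist": -0.097}
    - {"translation": [1.1, -28.9, -20], "twist": -0.097}
    - {"translation": [1.1, -28.9, -20], "twist": -0.097}
    - {"translation": [1.1, -28.9, -20], "twist": -0.097}
    - {"translation": [1.1, -28.9, -20], "twist": -0.097}
    - {"translation": [1.1, -28.9, -20], "twist": -0.097}
    - {"translation": [1.1, -28.9, -20], "twist": -0.097}
    - {"translation": [1.1, -28.9, -20], "twist": -0.097}
    - {"translation": [1.1, -28.9, -20], "twist": -0.097}
    - {"translation": [0, 0, 0], "twist": 0}
    - {"translation": [0, 0, 0], "twist": 0}

```text
time: 3.3
ee_pos: [0.4758, -0.3163, 0.1418]
eef_rot: [0.529, -0.47, 0.469, -0.528]
ft_force: [-0.1, -0.1, -0.1]
width: 0.0873
```

```bash
python3 - <<'E'
from h import *
from scipy.spatial.transform import Rotation as R
s=read_state();print(s['ee_pos'],s['joint_positions'].round(2));print(R.from_quat(s['eef_rot']).as_matrix().round(3))
for n in('scene','top'):snap(n,n+'1')
E
```

```text
[ 0.4758299  -0.31626382  0.14182429] [-0.15  0.34  0.8   1.74 -0.27  1.17 -0.73]
[[ 0.118 -0.002  0.993]
 [-0.993  0.     0.118]
 [-0.    -1.    -0.002]]
```

View pics/scene1.png

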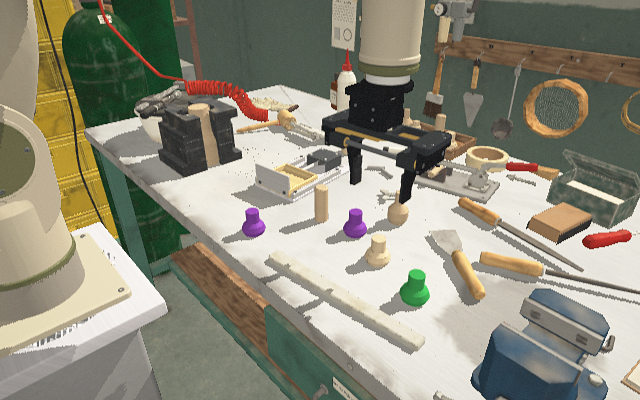

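>>> jog_arm:
  commands:
    - {"translation": [0, -5, -20], "twist": 0}
    - {"translation": [0, 0, -25], "twist": 0}
    - {"translation": [0, 0, -25], "twist": 0}
    - {"translation": [0, 0, -15], "twist": 0}
    - {"translation": [0, 0, 0], "twist": 0}

```text
time: 3.9
ee_pos: [0.4759, -0.32, 0.0565]
eef_rot: [0.529, -0.47, 0.468, -0.529]
ft_force: [1.1, 0.5, -0.6]
width: 0.0873
```

```bash
python3 - <<'E'
from h import *
c=snap('scene','s2'); t=snap('top','t2')
s=read_state();print(s['ee_pos'],proj(c,s['ee_pos']),proj(t,s['ee_pos']))
a=cv2.resize(c['img'][140:300,280:480,::-1],None,fx=3,fy=3,interpolation=cv2.INTER_CUBIC)
b=cv2.resize(t['img'][120:240,350:450,::-1],None,fx=2,fy=4,interpolation=cv2.INTER_CUBIC)
cv2.imwrite('pics/s2c.png',np.hstack([a,b]))
E
```

```text
[ 0.47685067 -0.32138455  0.05857764] [378.87122328 233.80972194] [395.66898164 181.52023277]
```

View pics/s2c.png

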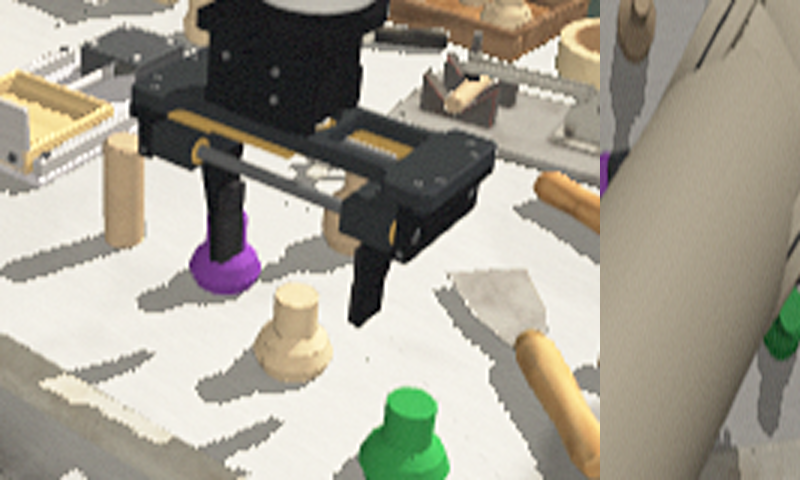

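>>> jog_arm:
  commands:
    - {"translation": [0, 0, -13], "twist": 0}
    - {"translation": [0, 0, -12], "twist": 0}
    - {"translation": [0, 0, 0], "twist": 0}
    - {"translation": [0, 0, 0], "twist": 0}

```text
time: 4.4
ee_pos: [0.4759, -0.3215, 0.0323]
eef_rot: [0.529, -0.47, 0.47, -0.528]
ft_force: [0.6, -1.5, 0.2]
width: 0.0871
```

>>> jog_arm:
  commands:
    - {"translation": [0, 0, 0], "twist": 0}
    - {"translation": [0, 0, 0], "twist": 0}
    - {"translation": [0, 0, 0], "twist": 0}
    - {"translation": [0, 0, 0], "twist": 0}
    - {"translation": [0, 0, 0], "twist": 0}
    - {"translation": [0, 0, 0], "twist": 0}
    - {"translation": [0, 0, 0], "twist": 0}
    - {"translation": [0, 0, 0], "twist": 0}
  grip: 1
  grip_force: 15

```text
time: 5.2
ee_pos: [0.4762, -0.3215, 0.0326]
eef_rot: [0.529, -0.47, 0.47, -0.529]
ft_force: [0.0, 0.7, 0.7]
width: 0.0307
```

>>> jog_arm:
  commands:
    - {"translation": [0, 0, 0], "twist": 0}
    - {"translation": [0, 0, 0], "twist": 0}
    - {"translation": [0, 0, 0], "twist": 0}

```text
time: 5.5
ee_pos: [0.4762, -0.3216, 0.0326]
eef_rot: [0.529, -0.47, 0.47, -0.529]
ft_force: [0.1, -0.1, 1.0]
width: 0.025
```

>>> jog_arm:
  commands:
    - {"translation": [0, 0, 10], "twist": 0}
    - {"translation": [0, 0, 20], "twist": 0}
    - {"translation": [0, 0, 25], "twist": 0}
    - {"translation": [0, 0, 25], "twist": 0}
    - {"translation": [0, 0, 25], "twist": 0}
    - {"translation": [0, 0, 15], "twist": 0}
    - {"translation": [0, 0, 0], "twist": 0}

```text
time: 6.2
ee_pos: [0.4771, -0.3221, 0.1547]
eef_rot: [-0.528, 0.469, -0.471, 0.529]
ft_force: [0.1, -0.9, -1.2]
width: 0.0248
```

```bash
python3 - <<'E'
from h import *
c=snap('scene','s3')
s=read_state();print(s['ee_pos'],s['width'])
a=cv2.resize(c['img'][100:300,280:480,::-1],None,fx=3,fy=3,interpolation=cv2.INTER_CUBIC)
cv2.imwrite('pics/s3c.png',a)
E
```

```text
[ 0.47652613 -0.32154009  0.15302258] 0.02528333704120775
```

View pics/s3c.png

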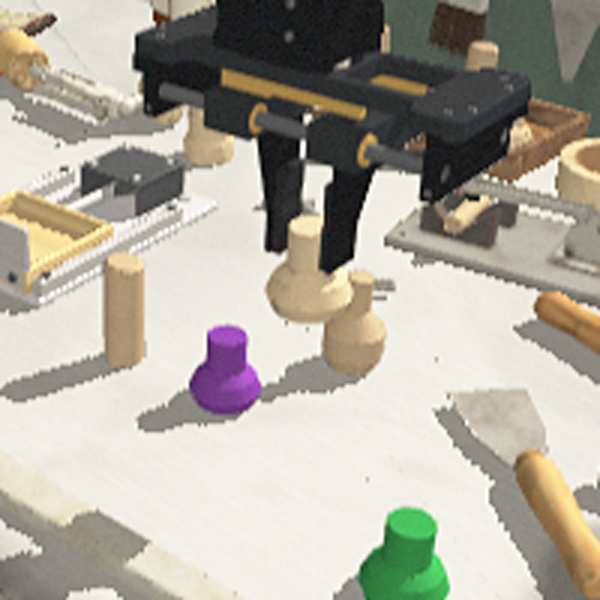

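>>> jog_arm:
  commands:
    - {"translation": [3, 15, 0], "twist": 0}
    - {"translation": [5, 27, 0], "twist": 0}
    - {"translation": [5, 30, 0], "twist": 0}
    - {"translation": [5, 30, 0], "twist": 0}
    - {"translation": [5, 30, 0], "twist": 0}
    - {"translation": [5, 30, 0], "twist": 0}
    - {"translation": [5, 30, 0], "twist": 0}
    - {"translation": [5, 30, 0], "twist": 0}
    - {"translation": [5, 30, 0], "twist": 0}
    - {"translation": [5, 30, 0], "twist": 0}
    - {"translation": [4, 25, 0], "twist": 0}
    - {"translation": [3, 20, 0], "twist": 0}
    - {"translation": [0, 4, 0], "twist": -0.02}
    - {"translation": [0, 0, 0], "twist": 0}
    - {"translation": [0, 0, 0], "twist": 0}

```text
time: 7.75
ee_pos: [0.5307, 0.0082, 0.152]
eef_rot: [0.524, -0.475, 0.475, -0.523]
ft_force: [-0.5, 0.7, -1.2]
width: 0.0249
```

```bash
python3 - <<'E'
from h import *
c=snap('scene','s4');t=snap('top','t4')
s=read_state();print(s['ee_pos'],s['width'],s['eef_rot'])
a=cv2.resize(c['img'][100:250,200:380,::-1],None,fx=4,fy=4,interpolation=cv2.INTER_CUBIC)
cv2.imwrite('pics/s4c.png',a)
E
```

```text
[0.530952   0.00811724 0.15236363] 0.02521025116994424 [ 0.52363252 -0.47539474  0.47542079 -0.52324363]
```

View pics/s4c.png

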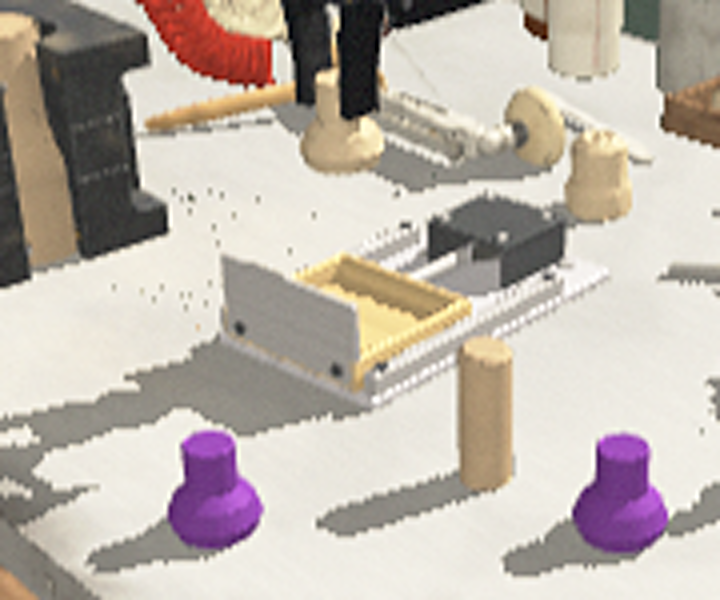

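View pics/t4.png

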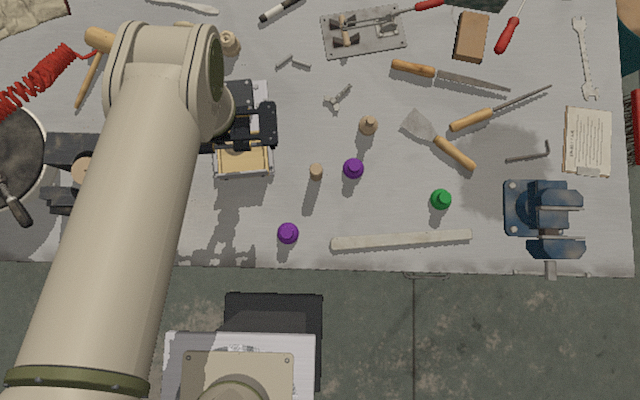

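```bash
python3 - <<'E'
from h import *
import pickle
S=pickle.load(open('pics/s4.pkl','rb'))
print(onz(S,(283.8,118.3),.170),read_state()['joint_positions'].round(2))
E
```

```text
[0.53208532 0.01029986 0.17      ] [-0.69  0.2   0.66  1.83 -0.13  1.16 -1.46]
```

View pics/s4.png

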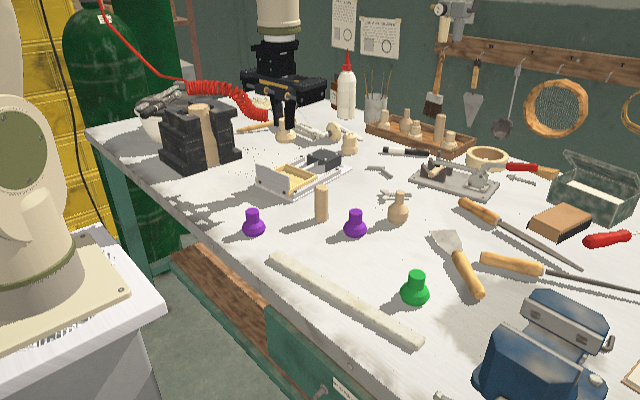

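>>> jog_arm:
  commands:
    - {"translation": [0, 0, -10], "twist": 0}
    - {"translation": [1, 1, -20], "twist": 0}
    - {"translation": [0, 0, -25], "twist": 0}
    - {"translation": [0, 0, -20], "twist": 0}
    - {"translation": [0, 0, -15], "twist": 0}
    - {"translation": [0, 0, -5], "twist": 0}
    - {"translation": [0, 0, 0], "twist": 0}
    - {"translation": [0, 0, 0], "twist": 0}
    - {"translation": [0, 0, 0], "twist": 0}

```text
time: 8.75
ee_pos: [0.5329, 0.0106, 0.0585]
eef_rot: [-0.523, 0.475, -0.475, 0.524]
ft_force: [-0.5, -0.0, -0.8]
width: 0.0251
```

```bash
python3 - <<'E'
from h import *
c=snap('scene','s5')
s=read_state();print(s['ee_pos'],s['width'],s['ft_force'])
a=cv2.resize(c['img'][100:220,230:350,::-1],None,fx=5,fy=5,interpolation=cv2.INTER_CUBIC)
cv2.imwrite('pics/s5c.png',a)
E
```

```text
[0.53280923 0.01057364 0.05841412] 0.025026804044100678 [ 0.17531219 -0.09996983 -0.66834744]
```

View pics/s5c.png

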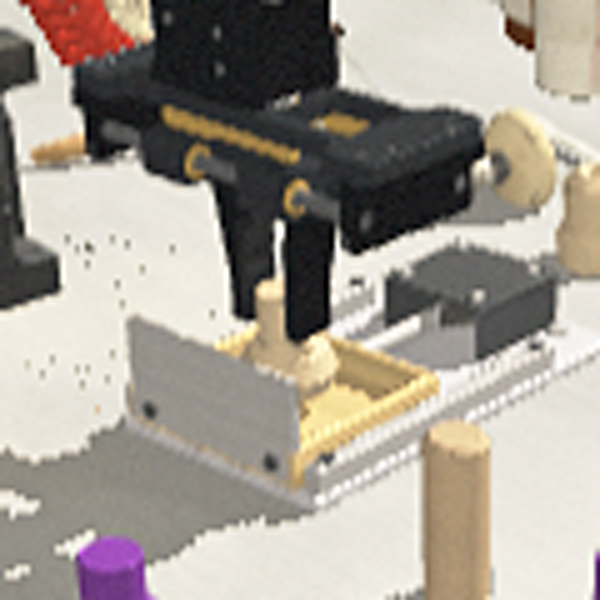

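>>> jog_arm:
  commands:
    - {"translation": [0, 0, -5], "twist": 0}
    - {"translation": [0, 0, -3], "twist": 0}
    - {"translation": [0, 0, -2], "twist": 0}
    - {"translation": [0, 0, 0], "twist": 0}
    - {"translation": [0, 0, 0], "twist": 0}

```text
time: 9.3
ee_pos: [0.5324, 0.0104, 0.0479]
eef_rot: [-0.524, 0.475, -0.475, 0.524]
ft_force: [-1.2, -0.5, 4.3]
width: 0.0252
```

>>> jog_arm:
  commands:
    - {"translation": [0, 0, -0.5], "twist": 0}
    - {"translation": [0, 0, 0], "twist": 0}
    - {"translation": [0, 0, 0], "twist": 0}

```text
time: 9.6
ee_pos: [0.5326, 0.0104, 0.0478]
eef_rot: [-0.524, 0.475, -0.475, 0.524]
ft_force: [-2.5, -0.6, 10.5]
width: 0.0254
```

>>> jog_arm:
  commands:
    - {"translation": [0, 0, 0.7], "twist": 0}
    - {"translation": [0, 0, 0], "twist": 0}

```text
time: 9.8
ee_pos: [0.5324, 0.0105, 0.0479]
eef_rot: [-0.524, 0.475, -0.475, 0.524]
ft_force: [-0.4, -0.5, 4.0]
width: 0.025
```

>>> jog_arm:
  commands:
    - {"translation": [0, 0, 0], "twist": 0}
    - {"translation": [0, 0, 0], "twist": 0}
    - {"translation": [0, 0, 0], "twist": 0}
    - {"translation": [0, 0, 0], "twist": 0}
    - {"translation": [0, 0, 0], "twist": 0}
    - {"translation": [0, 0, 0], "twist": 0}
  grip: 0.3

```text
time: 10.4
ee_pos: [0.5322, 0.0105, 0.0478]
eef_rot: [0.524, -0.475, 0.475, -0.524]
ft_force: [0.6, -0.4, 0.6]
width: 0.0591
```

>>> jog_arm:
  commands:
    - {"translation": [0, 0, 5], "twist": 0}
    - {"translation": [0, 0, 10], "twist": 0}
    - {"translation": [0, 0, 20], "twist": 0}
    - {"translation": [0, 0, 25], "twist": 0}
    - {"translation": [0, 0, 25], "twist": 0}
    - {"translation": [0, 0, 15], "twist": 0}
    - {"translation": [0, 0, 0], "twist": 0}

```text
time: 11.1
ee_pos: [0.5337, 0.0105, 0.1506]
eef_rot: [-0.522, 0.474, -0.476, 0.525]
ft_force: [0.1, 0.4, 0.5]
width: 0.0608
```

```bash
python3 - <<'E'
from h import *
c=snap('scene','s6')
s=read_state();print(s['ee_pos'],s['width'],s['ft_force'])
a=cv2.resize(c['img'][100:220,230:350,::-1],None,fx=5,fy=5,interpolation=cv2.INTER_CUBIC)
cv2.imwrite('pics/s6c.png',a)
E
```

```text
[0.53288837 0.01059951 0.14903957] 0.06071912401061971 [-0.26885018  1.06720359 -1.02030061]
```

View pics/s6c.png

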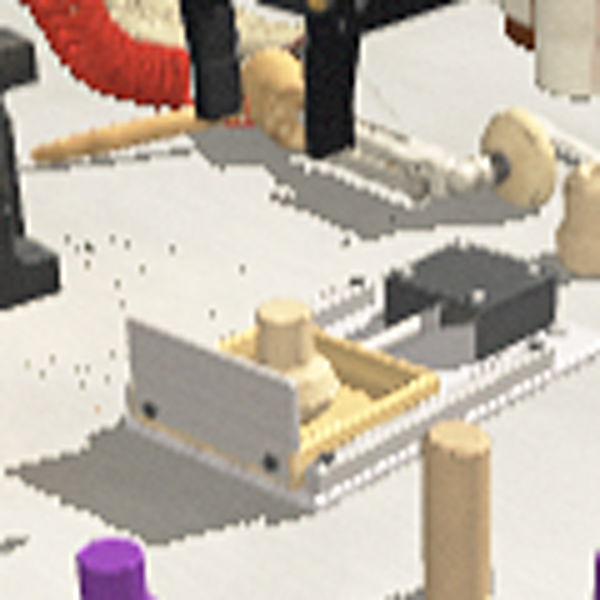

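>>> jog_arm:
  commands:
    - {"translation": [-10, -1, 0], "twist": 0}
    - {"translation": [-20, -2, 0], "twist": 0}
    - {"translation": [-25, -3, 0], "twist": 0}
    - {"translation": [-25, -3, 0], "twist": 0}
    - {"translation": [-15, -1, 0], "twist": 0}
    - {"translation": [0, 0, 0], "twist": 0}
    - {"translation": [0, 0, 0], "twist": 0}
    - {"translation": [0, 0, 0], "twist": 0}
  grip: 1

```text
time: 11.95
ee_pos: [0.4376, 0.0005, 0.1476]
eef_rot: [0.524, -0.475, 0.475, -0.524]
ft_force: [0.1, 0.3, -0.6]
width: 0.0056
```

>>> jog_arm:
  commands:
    - {"translation": [0, 0, -20], "twist": 0}
    - {"translation": [0, 0, -25], "twist": 0}
    - {"translation": [0, 0, -25], "twist": 0}
    - {"translation": [0, 0, -25], "twist": 0}
    - {"translation": [0, 0, -15], "twist": 0}
    - {"translation": [0, 0, -5], "twist": 0}
    - {"translation": [0, 0, 0], "twist": 0}
    - {"translation": [0, 0, 0], "twist": 0}

```text
time: 12.75
ee_pos: [0.4378, 0.0004, 0.0333]
eef_rot: [-0.524, 0.475, -0.475, 0.524]
ft_force: [0.4, -0.5, 0.1]
width: 0.0008
```

```bash
python3 - <<'E'
from h import *
c=snap('scene','s7');t=snap('top','t7')
s=read_state();print(s['ee_pos'],s['width'],s['ft_force'],s['joint_positions'].round(2))
a=cv2.resize(c['img'][80:220,210:350,::-1],None,fx=4,fy=4,interpolation=cv2.INTER_CUBIC)
cv2.imwrite('pics/s7c.png',a)
E
```

```text
[0.43793221 0.0005966  0.03355907] 0.00046825740204616624 [ 0.7430418  -0.87495688  0.79593337] [-0.72  0.15  0.66  2.17 -0.12  0.86 -1.47]
```

View pics/s7c.png

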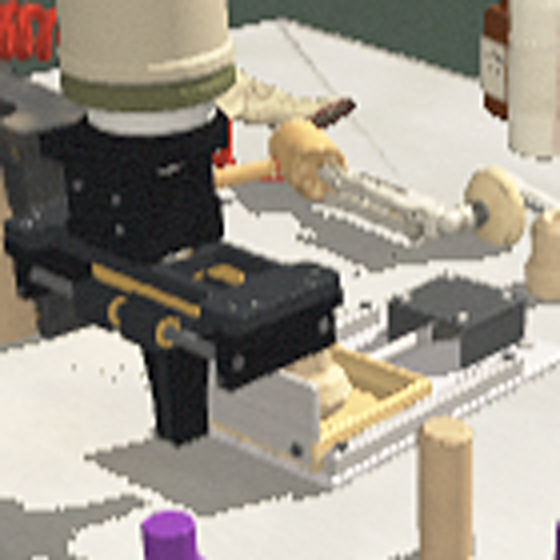

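>>> jog_arm:
  commands:
    - {"translation": [8, 0.8, 0], "twist": 0}
    - {"translation": [8, 0.8, 0], "twist": 0}
    - {"translation": [4, 0.4, 0], "twist": 0}
    - {"translation": [2, 0.2, 0], "twist": 0}
    - {"translation": [2, 0.2, 0], "twist": 0}
    - {"translation": [0, 0, 0], "twist": 0}
    - {"translation": [0, 0, 0], "twist": 0}

```text
time: 13.55
ee_pos: [0.461, 0.0028, 0.0327]
eef_rot: [0.524, -0.475, 0.475, -0.524]
ft_force: [0.4, 0.3, -0.6]
width: 0.0003
```

>>> jog_arm:
  commands:
    - {"translation": [2, 0.2, 0], "twist": 0}
    - {"translation": [2, 0.2, 0], "twist": 0}
    - {"translation": [2, 0.2, 0], "twist": 0}
    - {"translation": [0, 0, 0], "twist": 0}
    - {"translation": [0, 0, 0], "twist": 0}

```text
time: 14.05
ee_pos: [0.4672, 0.0035, 0.0328]
eef_rot: [0.524, -0.475, 0.475, -0.524]
ft_force: [-0.6, 0.3, 0.1]
width: 0.001
```

>>> jog_arm:
  commands:
    - {"translation": [2, 0.2, 0], "twist": 0}
    - {"translation": [2, 0.2, 0], "twist": 0}
    - {"translation": [0, 0, 0], "twist": 0}
    - {"translation": [0, 0, 0], "twist": 0}

```text
time: 14.45
ee_pos: [0.4712, 0.0038, 0.0328]
eef_rot: [0.524, -0.475, 0.475, -0.524]
ft_force: [-0.2, -0.5, 0.2]
width: 0.0006
```

>>> jog_arm:
  commands:
    - {"translation": [2, 0.2, 0], "twist": 0}
    - {"translation": [2, 0.2, 0], "twist": 0}
    - {"translation": [0, 0, 0], "twist": 0}
    - {"translation": [0, 0, 0], "twist": 0}

```text
time: 14.85
ee_pos: [0.4748, 0.0043, 0.0326]
eef_rot: [0.524, -0.475, 0.475, -0.524]
ft_force: [-4.5, -0.5, 1.4]
width: 0.0006
```

>>> jog_arm:
  commands:
    - {"translation": [2, 0.2, 0], "twist": 0}
    - {"translation": [3, 0.3, 0], "twist": 0}
    - {"translation": [3, 0.3, 0], "twist": 0}
    - {"translation": [3, 0.3, 0], "twist": 0}
    - {"translation": [3, 0.3, 0], "twist": 0}
    - {"translation": [3, 0.3, 0], "twist": 0}
    - {"translation": [3, 0.3, 0], "twist": 0}
    - {"translation": [3, 0.3, 0], "twist": 0}
    - {"translation": [3, 0.3, 0], "twist": 0}
    - {"translation": [3, 0.3, 0], "twist": 0}
    - {"translation": [3, 0.3, 0], "twist": 0}
    - {"translation": [2, 0.2, 0], "twist": 0}

```text
time: 16.05
ee_pos: [0.5084, 0.0084, 0.0325]
eef_rot: [0.524, -0.475, 0.474, -0.524]
ft_force: [-7.7, 2.4, 3.5]
width: 0.0005
```

>>> jog_arm:
  commands:
    - {"translation": [1, 0.1, 0], "twist": 0}
    - {"translation": [1, 0.1, 0], "twist": 0}
    - {"translation": [0.5, 0, 0], "twist": 0}
    - {"translation": [0, 0, 0], "twist": 0}

```text
time: 16.45
ee_pos: [0.5109, 0.0088, 0.0325]
eef_rot: [0.524, -0.475, 0.474, -0.524]
ft_force: [-7.0, 2.6, 4.7]
width: 0.0004
```

>>> jog_arm:
  commands:
    - {"translation": [1, 0.1, 0], "twist": 0}
    - {"translation": [0.5, 0.1, 0], "twist": 0}
    - {"translation": [0, 0, 0], "twist": 0}

```text
time: 16.75
ee_pos: [0.5123, 0.0089, 0.0325]
eef_rot: [0.524, -0.475, 0.474, -0.524]
ft_force: [-6.6, 2.6, 3.7]
width: 0.0005
```

>>> jog_arm:
  commands:
    - {"translation": [0.7, 0.1, 0], "twist": 0}
    - {"translation": [0.3, 0, 0], "twist": 0}
    - {"translation": [0, 0, 0], "twist": 0}

```text
time: 17.05
ee_pos: [0.5132, 0.009, 0.0324]
eef_rot: [0.524, -0.475, 0.474, -0.524]
ft_force: [-7.2, 3.7, 4.3]
width: 0.0003
```

>>> jog_arm:
  commands:
    - {"translation": [0.7, 0.1, 0], "twist": 0}
    - {"translation": [0.3, 0, 0], "twist": 0}
    - {"translation": [0, 0, 0], "twist": 0}

```text
time: 17.35
ee_pos: [0.5139, 0.0091, 0.0324]
eef_rot: [0.524, -0.476, 0.474, -0.524]
ft_force: [-7.9, 2.8, 5.8]
width: 0.0001
```

>>> jog_arm:
  commands:
    - {"translation": [0.5, 0.1, 0], "twist": 0}
    - {"translation": [0, 0, 0], "twist": 0}

```text
time: 17.55
ee_pos: [0.514, 0.0091, 0.0324]
eef_rot: [0.525, -0.476, 0.474, -0.523]
ft_force: [-11.4, 2.3, 8.4]
width: 0.0008
```

>>> jog_arm:
  commands:
    - {"translation": [0.5, 0, 0], "twist": 0}
    - {"translation": [0, 0, 0], "twist": 0}

```text
time: 17.75
ee_pos: [0.514, 0.0091, 0.0324]
eef_rot: [0.525, -0.476, 0.473, -0.523]
ft_force: [-14.1, 2.7, 11.1]
width: 0.0001
```

>>> jog_arm:
  commands:
    - {"translation": [-1, -0.1, 0], "twist": 0}
    - {"translation": [-2, -0.2, 0], "twist": 0}
    - {"translation": [-3, -0.3, 0], "twist": 0}
    - {"translation": [-3, -0.3, 0], "twist": 0}
    - {"translation": [-3, -0.3, 0], "twist": 0}
    - {"translation": [-3, -0.3, 0], "twist": 0}
    - {"translation": [-3, -0.3, 0], "twist": 0}
    - {"translation": [-5, -0.5, 0], "twist": 0}
    - {"translation": [-10, -1, 0], "twist": 0}
    - {"translation": [-15, -1.5, 0], "twist": 0}
    - {"translation": [-20, -2, 0], "twist": 0}
    - {"translation": [-10, -1, 0], "twist": 0}
    - {"translation": [0, 0, 0], "twist": 0}
    - {"translation": [0, 0, 0], "twist": 0}

```text
time: 19.15
ee_pos: [0.4389, 0.0009, 0.0332]
eef_rot: [-0.523, 0.475, -0.475, 0.524]
ft_force: [-0.1, -0.3, -0.4]
width: 0.0004
```

>>> jog_arm:
  commands:
    - {"translation": [0, 0, 20], "twist": 0}
    - {"translation": [0, 0, 40], "twist": 0}
    - {"translation": [0, 0, 40], "twist": 0}
    - {"translation": [0, 0, 40], "twist": 0}
    - {"translation": [0, 0, 30], "twist": 0}
    - {"translation": [0, 0, 10], "twist": 0}
    - {"translation": [0, 0, 0], "twist": 0}

```text
time: 19.85
ee_pos: [0.4394, 0.0009, 0.2139]
eef_rot: [-0.523, 0.474, -0.475, 0.525]
ft_force: [0.4, 0.2, -1.7]
width: 0.0002
```

```bash
python3 - <<'E'
from h import *
c=snap('scene','s8');t=snap('top','t8')
s=read_state();print(s['time'],s['ee_pos'],s['width'],s['ft_force'])
a=cv2.resize(c['img'][140:220,240:360,::-1],None,fx=6,fy=6,interpolation=cv2.INTER_CUBIC)
cv2.imwrite('pics/s8c.png',a)
E
```

```text
19.95 [0.4380035  0.0005752  0.21170766] 0.0004865885574547883 [-0.64728487 -0.22962497  0.30054499]
```

View pics/s8c.png

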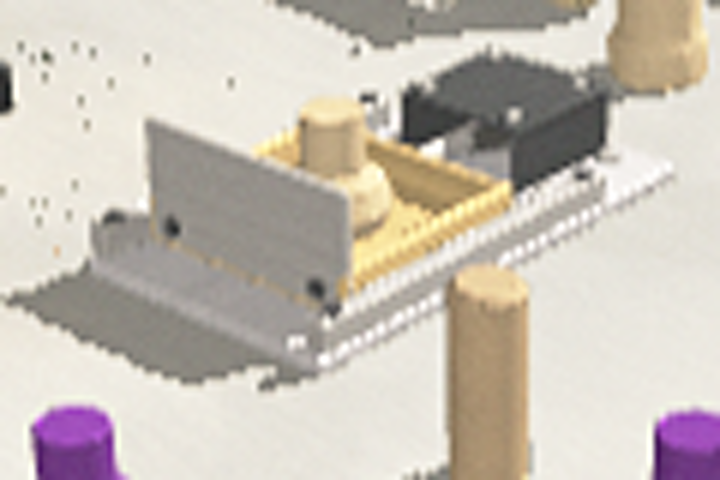

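View pics/t8.png

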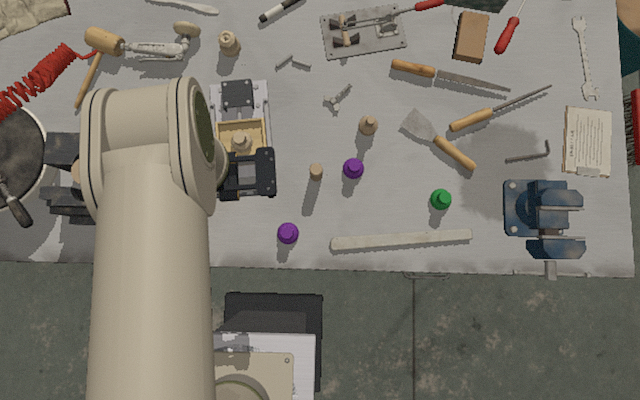

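>>> jog_arm:
  commands:
    - {"translation": [0, 0, 0], "twist": 0}
    - {"translation": [0, 0, 0], "twist": 0}
    - {"translation": [0, 0, 0], "twist": 0}
    - {"translation": [0, 0, 0], "twist": 0}
    - {"translation": [0, 0, 0], "twist": 0}
    - {"translation": [0, 0, 0], "twist": 0}
    - {"translation": [0, 0, 0], "twist": 0}
    - {"translation": [0, 0, 0], "twist": 0}
    - {"translation": [0, 0, 0], "twist": 0}
    - {"translation": [0, 0, 0], "twist": 0}

```text
time: 20.95
ee_pos: [0.4382, 0.0006, 0.2128]
eef_rot: [0.524, -0.475, 0.475, -0.524]
ft_force: [0.2, 0.4, -0.6]
width: 0.0006
```

```bash
python3 - <<'E'
from h import *
import pickle
S=pickle.load(open('pics/s8.pkl','rb'))
for a,b in [((255.2,163.1),(264.4,159.9)),((288.5,176.2),(297.9,171.2))]:
    d=onz(S,b,.0635)-onz(S,a,.0635); print(d.round(4),d@[.9947,.103,0])
print('core top',onz(S,(240+332/6-.5,140+112/6-.5),.0655))
c=snap('scene','s9')
print(np.abs(c['img'][140:220,240:360].astype(int)-S['img'][140:220,240:360]).mean())
a=cv2.resize(c['img'][140:220,240:360,::-1],None,fx=6,fy=6,interpolation=cv2.INTER_CUBIC)
cv2.imwrite('pics/s9c.png',a)
E
```

```text
[ 0.026 -0.     0.   ] 0.025841048512858403
[ 0.0306  0.0051 -0.    ] 0.030981260078073357
core top [0.55958888 0.01198723 0.0655    ]
1.4784027777777777
```

View pics/s9c.png

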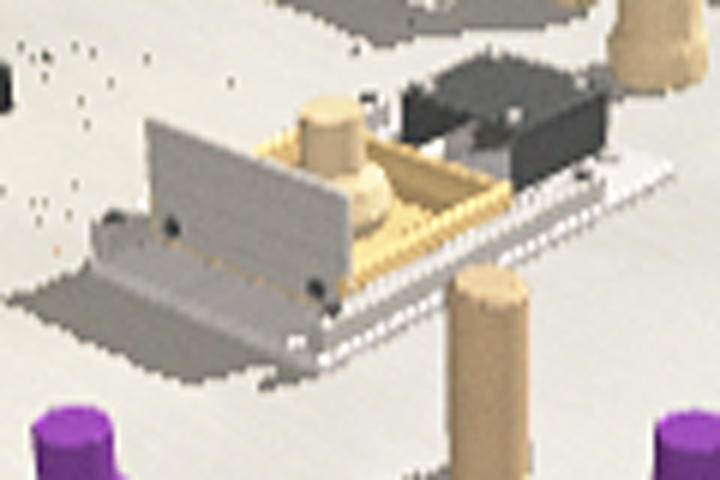

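The tray sits about 28 mm in (26 and 31 mm at its two plate corners). It has not moved a second later, and the core stands upright in it. The gripper is clear of everything.

```bash
python3 -c "
from bench import *
print(close_job())"
```

```text
the job is handed in; nothing more can be done
None
```

I gripped the beige squat core by its neck, stood it upright in the middle of the tray while the tray was out, and let go. I then pushed the steel plate with the shut fingers until it hit the stop: position stuck at x = 0.514 while the push force rose to 14 N. After that I drew back and lifted clear.

**Last checks (about 21 s on the clock):**
- **Latch:** the plate corners measured 26 and 31 mm in from where they started. The two disagree by 5 mm, but their mean is about 28 mm, which matches the latched position.
- **Stayed put:** a second picture about 1 s later showed no change in the tray.
- **Core:** it stood upright inside. Its top was at about (0.560, 0.012), 27 mm further in than where I released it, so it moved with the tray.
- **Arm:** the hand is about 0.21 m above the table, touching nothing.

No check failed.

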